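# Open the wide push-latch cabinet on the bike bench

## Robot

A 6-joint arm with a two-finger parallel gripper is mounted at the origin on the work surface. World frame = base frame: x ahead of the robot, y to its left, z up, the work surface at z = 0. Lengths are in m, angles in rad, forces in N, time in s.
With the tool pointing down it reaches from about 0.275 to 0.875 m from the base axis. Payload 12.5 kg.
Tool frame: the origin (TCP) lies at the very end of the fingers, on their centre line; the grasp point (between the pads) lies 19 mm behind it; x points along the fingers, y is the direction in which the jaws open and shut, and the axes are right-handed (so a half turn about x gives the same grasp; the last joint's range is limited). The gripper opens to 85 mm and grips with 20 to 120 N. Pads are 22 mm wide; open, the fingers measure 114 mm over their backs; the gripper's body (76 mm by 85 mm) begins 54 mm behind the grasp point. The pads swing forward as they close: fully open they stand 13 mm farther back than shut.
Start: joints at [1.159, 0.351, 1.652, -0, 1.139, -0.085], TCP at [0.177, 0.521, 0.231] pointing down, gripper open.
Joint ranges: [-2.75, 2.75], [-0.79, 2.1], [0.01, 2.65], [-1.57, 4.71], [0.07, 3.14], [-2.87, 2.87]. Speed limits (rad/s): [2.22, 2.22, 2.79, 3.14, 3.14, 3.14].

## Interface

Orientations are given as a 3x3 rotation matrix whose columns are the frame's x, y, z axes.
In Python, from bench import manip gives the robot as it stands. Calls block until the motion is done:
- manip.move_ptp(position, orientation): joint-space move of the TCP to a pose.
- manip.move_l(position, attitude=None, max_speed=0.15): straight line of the TCP; attitude=None keeps the orientation; max_speed is the mean speed in m/s.
- manip.move_j(angles): joint-space move.
- manip.set_gripper(opening, effort=None): opening from 0.0 (shut) to 1.0 (fully open); effort is the grip in N (None keeps the last); returns when the fingers have stopped.
- manip.dwell(seconds).
- manip.inverse_kinematics(position, orientation): joint angles nearest the present ones, or None.
- manip.grab_frame(name): name is "scene" or "top" or "wrist"; returns (picture, depth): 420x560x3 uint8, red, green, blue; 420x560 float32, m along the optical axis (not along the pixel's ray), 0 where there is no reading.
- manip.get_calibration(name): a dict with "camera_matrix" (3x3 intrinsics, pixels), "R" (3x3) and "t" (3): a world point X has camera coordinates R X + t. Camera axes: x right, y down, z forward; pixel columns grow to the right and rows downward; lengths in m; the calibration is good to about 2 mm. A picture is of the moment at which its call begins: read the wrist's pose just before it. get_calibration takes no time and is no camera call; for the wrist camera it gives the pose at the moment of the call.
A pose or a line that the arm cannot do raises manip.Unreachable and nothing moves.
- manip.sign_off(): hands the job in, once; it reports no verdict.
Trained networks look in the newest picture that a camera, given by its name, has taken for a name from the list of things; names that differ only in an ending like _2 or _b are one class to them, and where a whole thing is asked for, a point or a joint stands for the part that bears it (a point fixed in the world has none). Each returns a list of dicts, best first, with "confidence" (0 to 1); they miss things now and then, are a little off and sometimes report something else, mostly with a low value. They report only what shows in the picture. A call takes as long as a camera call.
- manip.look_for(camera, name): "at" ([x, y, z] in m, in world coordinates, good to about 4 mm: the middle of the surface that is visible of it).
Readings, each from a call of its own:
- manip.current_time(): time.
- manip.current_qpos(): joint angles.
- manip.current_joint_vel(): joint speeds.
- manip.current_joint_torque(): joint torques, N m.
- manip.current_ee_pos(): TCP position.
- manip.current_tcp_rot(): TCP orientation.
- manip.current_force(): force on the tool from outside, world axes, zero at the start.
- manip.current_ft_torque(): the same for the moment, N m.
- manip.current_grip_width(): opening from 0.0 (shut) to 1.0 (fully open).
Only numpy, scipy, OpenCV 4.12 (cv2) and the standard library are available. Lean on these libraries where they do the work, as an engineer would, in place of code of your own. Each camera call takes 0.05 s, during which the arm holds its last target.

## Task

Two handleless push-to-open cabinets stand on the workshop bench. Press the door of the wide one in at its free edge so that its catch lets go and it springs ajar, then swing that door wide open, to about a right angle with the cabinet, and leave it there. Leave the narrow cabinet shut.

Things in the scene. Friction and masses are not known exactly. Their poses are not given: they have to be found in the camera images.
- wide_cab: The wide cabinet, fixed: charcoal box, 160 deep (its x) x 230 wide (its y) x 150 mm high. Origin: centre of its underside, z up; front faces its -x (roughly to the robot). One plain grey door covers the front, inner face 8 mm ahead of the box (x = -88 when shut), outer at -102. Black round mark near its free edge: press there. Loose sprockets (25 high) lie on the roof, 45 or more back.
- wide_edge (a point): Top corner of that door at its free edge, mid-thickness: at x = -95, y = -109, z = 150 mm in the cabinet's frame when shut; moves with the door. Upright door 222 x 14 mm, bottom edge at z = 8; vertical hinge at x = -95, y = +109 (left as the robot sees it; steel pin on top). Behind it only a steel tongue and a black plunger stick out, both below z = 70: the gap above is clear.
- wide_door (a joint): Door angle, rad: 0 shut and caught, positive open (free edge to the cabinet's -x, then to the hinge side), stop 1.75. Pressed near the free edge it yields at 3 to 7 N and gives 6 mm to a stop (-0.035); past -0.025 the catch frees it. Draw back 100 mm and a spring swings it to about 0.4 in 1 s, edge 80 mm out. Then it turns easily and stays where left; below 0.4 the spring pushes it out.
- narrow_door (a joint): Door angle of the narrow cabinet beside it: same make, depth, height, catch and hinge side, but 150 mm wide; 0 shut, positive open; to be left shut. A loose jar 60 mm high stands about 80 mm in front of it; other loose things, under 50 mm high, lie nearer the robot and to the sides, with a 170 mm bottle, a vise, a caddy and stands at the table's edges.

How it is judged:
On the way, in this order (a step that is already met when the one before it is completed fails the run):
1. the wide door is pressed in (value of joint wide_door below -0.015 rad).
2. the wide door has sprung ajar (value of joint wide_door above 0.25 rad).
At the end, for the whole second after the job is handed in: The wide cabinet's door stands open by more than 1.3 rad (about 75 degrees) and is at rest (slower than 0.1 rad/s), and the narrow cabinet's door is shut (below 0.05 rad) (value of joint wide_door above 1.3 rad and velocity of joint wide_door between -0.1 and 0.1 rad/s and value of joint narrow_door below 0.05 rad); the robot touches nothing.
It fails at once if the narrow cabinet's door springs open (value of joint narrow_door above 0.15 rad).
It also fails if it takes over 48 s, if anything falls off the work surface, if the arm or the gripper's body presses on something with over 40 N, if the wrist force passes 120 N, or if a joint passes its speed limit or range.

## Working session

There is one attempt and no reset: what is moved stays moved. The work goes in short steps, each a Python script; the robot and the scene stay as the last script left them, time stands still between calls to the robot, and variables do not carry over. Pictures are saved under pics/ and viewed, and the job is handed in when it is done.

```bash
ls; mkdir -p pics; python3 - <<'E'
from bench import manip
import cv2,numpy as np
for c in ["scene","top"]:
    p,d=manip.grab_frame(c); np.savez(f"pics/{c}1.npz",p=p,d=d,**manip.get_calibration(c))
    cv2.imwrite(f"pics/{c}1.png",p[:,:,::-1])
    for n in ["wide_cab","wide_edge","wide_door","narrow_door"]:
        print(c,n,[(np.round(r["at"],3).tolist(),round(r["confidence"],2)) for r in manip.look_for(c,n)][:3])
print(manip.current_time(),manip.current_tcp_rot())
E
```

```text
pics
scene wide_cab [([0.639, -0.195, 0.15], 0.89)]
scene wide_edge [([0.582, -0.198, 0.129], 0.85), ([0.574, 0.179, 0.129], 0.37)]
scene wide_door [([0.582, -0.198, 0.125], 0.66)]
scene narrow_door []
top wide_cab []
top wide_edge [([0.586, -0.209, 0.15], 0.83)]
top wide_door [([0.586, -0.202, 0.15], 0.87)]
top narrow_door [([0.574, 0.174, 0.153], 0.79)]
0.5 [[ 3.18190712e-05  3.21027515e-01  9.47069867e-01]
 [-5.25597998e-05  9.47069867e-01 -3.21027513e-01]
 [-9.99999998e-01 -3.95630053e-05  4.70080254e-05]]
```

View pics/scene1.png

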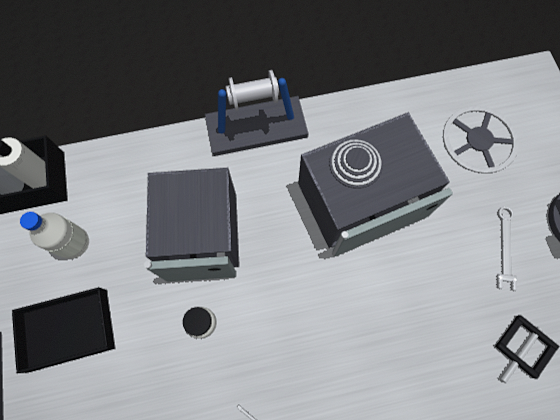

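View pics/top1.png

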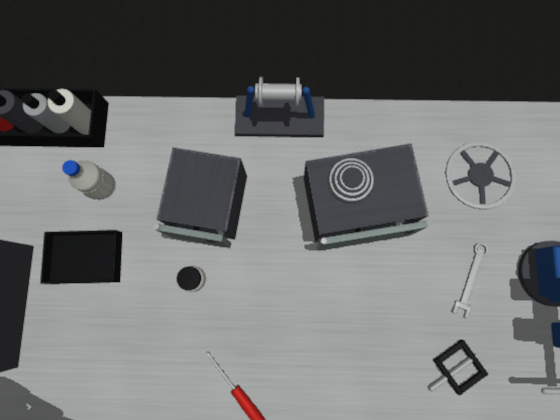

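The wide cabinet is at about (365,190) in the top view, with its door strip along (320,240)-(427,225) and the hinge pin at (324,240). The narrow one is at (203,195) with the jar at (190,279). Next I'll fit the geometry from depth.

```bash
cat > h.py <<'E'
import numpy as np,cv2
def cloud(f):
    z=np.load(f); d=z["d"];K=z["camera_matrix"];R=z["R"];t=z["t"]
    v,u=np.mgrid[:d.shape[0],:d.shape[1]]
    P=np.stack([(u-K[0,2])/K[0,0]*d,(v-K[1,2])/K[1,1]*d,d],-1)
    return (P-t)@R, d>0, z["p"]
E
python3 - <<'E'
from h import *
for c in ["top","scene"]:
    W,ok,p=cloud(f"pics/{c}1.npz")
    for nm,y0,y1 in [("wide",-.4,-.03),("narrow",.08,.3)]:
        m=ok&(abs(W[...,2]-.15)<.006)&(W[...,1]>y0)&(W[...,1]<y1)&(W[...,0]<.9)
        b=p.astype(int)
        g=m&(b[...,1]-b[...,2]//1>-300)
        green=m&(b[...,1]>90)&(W[...,0]<.68)
        roof=m&(b.max(-1)<85)
        for l,mm in [("green",green),("roof",roof)]:
            q=W[mm][:,:2]*1000
            if len(q)<10: print(c,nm,l,len(q));continue
            r=cv2.minAreaRect(q.astype(np.float32)); print(c,nm,l,len(q),r,np.round(cv2.boxPoints(r)).tolist(),W[mm][:,2].mean())
E
```

```text
top wide green 752 ((633.0001220703125, -199.116455078125), (112.90789794921875, 228.04876708984375), 8.646768569946289) [[560.0, -95.0], [594.0, -320.0], [706.0, -303.0], [672.0, -78.0]] 0.1502437418128064
top wide roof 6418 ((743.2755126953125, -175.48126220703125), (335.6865234375, 230.1707763671875), 11.3886137008667) [[556.0, -96.0], [601.0, -321.0], [931.0, -255.0], [885.0, -30.0]] 0.14996929710307466
top narrow green 478 ((624.1595458984375, 171.07467651367188), (148.84107971191406, 103.86744689941406), 81.58924865722656) [[562.0, 105.0], [665.0, 90.0], [686.0, 237.0], [584.0, 252.0]] 0.14999941163736133
top narrow roof 4968 ((661.468017578125, 163.37741088867188), (147.5912628173828, 182.46131896972656), 81.74258422851562) [[561.0, 103.0], [741.0, 77.0], [762.0, 223.0], [582.0, 250.0]] 0.14991182907425038
scene wide green 1089 ((639.2045288085938, -197.22805786132812), (119.97249603271484, 231.3793487548828), 9.911892890930176) [[560.0, -94.0], [600.0, -322.0], [718.0, -301.0], [678.0, -73.0]] 0.14955940419224423
scene wide roof 578 ((745.29638671875, -173.83477783203125), (338.45074462890625, 227.4502716064453), 11.317262649536133) [[557.0, -96.0], [602.0, -319.0], [934.0, -252.0], [889.0, -29.0]] 0.1491169986025991
scene narrow green 787 ((631.1934204101562, 169.73114013671875), (149.79495239257812, 117.63044738769531), 81.73226928710938) [[562.0, 104.0], [679.0, 87.0], [700.0, 235.0], [584.0, 252.0]] 0.14899613170564166
scene narrow roof 312 ((662.5647583007812, 164.5350341796875), (149.9717254638672, 182.4260711669922), 81.47821807861328) [[561.0, 104.0], [742.0, 77.0], [764.0, 225.0], [583.0, 252.0]] 0.14809400529985664
```

```bash
python3 - <<'E'
from h import *
for c in ["top","scene"]:
    W,ok,p=cloud(f"pics/{c}1.npz")
    m=ok&(abs(W[...,2]-.15)<.006)&(W[...,1]>-.4)&(W[...,1]<-.03)&(W[...,0]<.9)
    n,l,s,_=cv2.connectedComponentsWithStats(m.astype(np.uint8)); 
    for k in range(1,n):
        if s[k,4]<60: continue
        q=(W[l==k][:,:2]*1000).astype(np.float32); r=cv2.minAreaRect(q)
        print(c,s[k,4],r,np.round(cv2.boxPoints(r)).tolist())
    # front row: for bins of y, min x
    q=W[m][:,:2]*1000
    e=[]
    for y in range(-310,-100,5):
        a=q[(q[:,1]>=y)&(q[:,1]<y+5)]
        if len(a): i=a[:,0].argmin(); e.append(a[i])
    e=np.array(e,np.float32); vx,vy,x0,y0=cv2.fitLine(e,cv2.DIST_HUBER,0,.01,.01).ravel()
    th=np.arctan2(-vx*np.sign(vy),abs(vy)); print("front yaw",np.degrees(th),"x at y=-209",x0+vx/vy*(-209-y0))
E
```

```text
top 6811 ((680.9036865234375, -188.93875122070312), (161.93565368652344, 230.6635284423828), 10.726451873779297) [[580.0, -91.0], [623.0, -317.0], [782.0, -287.0], [739.0, -61.0]]
top 725 ((586.3007202148438, -203.62466430664062), (14.405170440673828, 223.1730194091797), 10.561079025268555) [[559.0, -95.0], [600.0, -315.0], [614.0, -312.0], [573.0, -93.0]]
front yaw 10.5588 x at y=-209 580.36536
scene 8274 ((681.3204345703125, -189.29420471191406), (161.01576232910156, 231.79933166503906), 10.652216911315918) [[581.0, -90.0], [624.0, -318.0], [782.0, -288.0], [739.0, -61.0]]
scene 920 ((587.027099609375, -203.96380615234375), (14.97023868560791, 223.869873046875), 10.63572883605957) [[559.0, -95.0], [600.0, -315.0], [615.0, -313.0], [574.0, -93.0]]
front yaw 10.706113 x at y=-209 581.0662
```

Both views agree: yaw 10.65°, centre about (0.6806, -0.1876), and the sizes match. I'll press with the shut fingers pointing down, watching the force.

```bash
cat >> h.py <<'E'
th=np.radians(10.65); C=np.array([.6806,-.1876])
R2=np.array([[np.cos(th),-np.sin(th)],[np.sin(th),np.cos(th)]])
def w(x,y,z): return np.r_[C+R2@np.array([x,y]),z]
O=np.array([[0,-np.sin(th),np.cos(th)],[0,np.cos(th),np.sin(th)],[-1,0,0]])
E
python3 - <<'E'
from h import *
from bench import manip
A=w(-.18,-.095,.25); B=w(-.18,-.095,.11)
print(A,manip.inverse_kinematics(A,O),manip.inverse_kinematics(w(-.25,.1,.12),O))
manip.set_gripper(0.0,30)
p=manip.current_ee_pos(); manip.move_l([p[0],p[1],.30])
manip.move_ptp(A,O); manip.move_l(B)
f0=np.array(manip.current_force()); print(manip.current_time(),manip.current_ee_pos(),f0)
manip.move_l(w(-.128,-.095,.11),max_speed=.08)
x=-.128; contact=None
while x<-.09:
    f=(np.array(manip.current_force())-f0)[:2]@R2[:,0]
    print(round(x*1000,1),round(f,2))
    if contact is None and f<-1.5: contact=x
    if f<-18 or (contact is not None and x-contact>.0095): break
    x+=.001; manip.move_l(w(x,-.095,.11),max_speed=.02)
p,d=manip.grab_frame("scene"); cv2.imwrite("pics/press.png",p[:,:,::-1])
print(manip.current_time())
manip.move_l(w(-.225,-.095,.11),max_speed=.15)
manip.dwell(1.2)
for c in ["scene","top"]:
    p,d=manip.grab_frame(c); np.savez(f"pics/{c}2.npz",p=p,d=d,**manip.get_calibration(c)); cv2.imwrite(f"pics/{c}2.png",p[:,:,::-1])
print(manip.current_time())
E
```

```text
[ 0.52125746 -0.3142292   0.25      ] [-6.18970847e-01  4.40534079e-01  1.47077289e+00 -4.44089210e-16
  1.23028569e+00 -2.37564474e+00] [-4.21020433e-01  3.18431229e-01  2.03156019e+00 -4.44089210e-16
  7.91601231e-01 -2.17769432e+00]
6.125 [ 0.52172753 -0.31450736  0.11090334] [0.35705875 0.12039974 0.66759083]
-128.0 -1.01
-127.0 0.31
-126.0 -1.09
-125.0 -0.56
-124.0 -1.02
-123.0 -0.08
-122.0 -0.46
-121.0 -0.95
-120.0 -0.18
-119.0 0.28
-118.0 -0.43
-117.0 -1.24
-116.0 0.36
-115.0 -0.91
-114.0 -0.06
-113.0 -0.55
-112.0 -1.58
-111.0 -3.83
-110.0 -4.43
-109.0 -3.27
-108.0 -4.06
-107.0 -3.98
-106.0 -4.9
-105.0 -11.54
-104.0 -16.39
-103.0 -21.69
13.225
15.4917
```

View pics/top2.png

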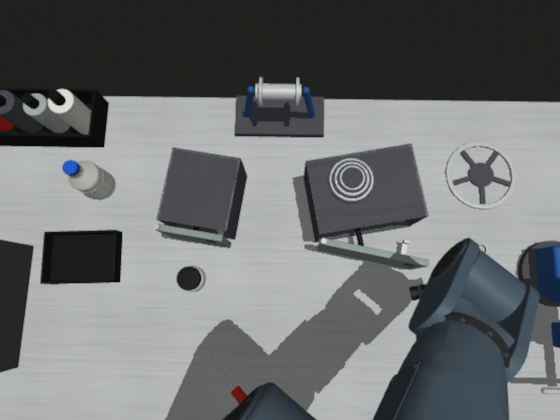

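The door has sprung ajar: its top edge now runs from the pin at (323,242) to (427,262), and the narrow door is still flush. Next I'll measure the angle, then hook behind the door.

```bash
python3 - <<'E'
from h import *
for c in ["scene","top"]:
    W,ok,p=cloud(f"pics/{c}2.npz")
    q=np.einsum('ij,...i->...j',R2,W[...,:2]-C)
    m=ok&(abs(W[...,2]-.15)<.004)&(q[...,0]<-.092)&(q[...,0]>-.3)&(abs(q[...,1])<.13)
    n,l,s,_=cv2.connectedComponentsWithStats(m.astype(np.uint8)); k=1+s[1:,4].argmax()
    a=(q[l==k]*1000).astype(np.float32); r=cv2.minAreaRect(a); print(c,len(a),r,np.round(cv2.boxPoints(r)).tolist())
E
```

```text
scene 922 ((-133.5242919921875, 9.015609741210938), (223.09307861328125, 14.83389949798584), 68.57672882080078) [[-181.0, -92.0], [-167.0, -98.0], [-86.0, 110.0], [-100.0, 116.0]]
top 715 ((-134.54702758789062, 8.308647155761719), (221.8431396484375, 14.634836196899414), 68.56859588623047) [[-182.0, -92.0], [-168.0, -98.0], [-87.0, 109.0], [-101.0, 114.0]]
```

View pics/scene2.png

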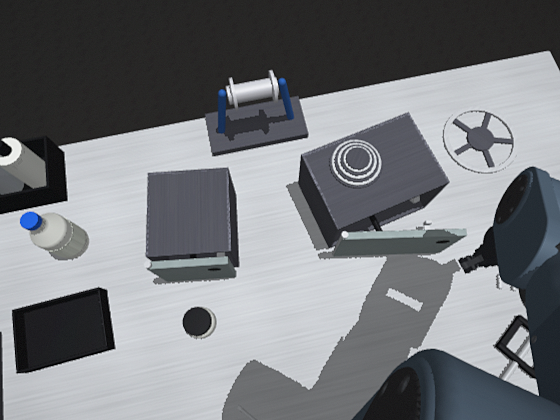

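Both views agree: 21.4° (0.374 rad). Now I'll insert behind the door and sweep along an arc about the hinge.

```bash
python3 - <<'E'
from h import *
from bench import manip
H=np.array([-.095,.110])
def fp(phi,r,o,z):
    s,c=np.sin(phi),np.cos(phi); q=H+r*np.array([-s,-c])+o*np.array([c,-s]); return w(q[0],q[1],z)
f0=np.array(manip.current_force())
manip.move_l(w(-.225,-.095,.22),max_speed=.2)
manip.move_l(fp(.374,.18,.037,.22),max_speed=.2)
manip.move_l(fp(.374,.18,.037,.112),max_speed=.1)
print(manip.current_time(),np.array(manip.current_force())-f0,manip.current_ee_pos())
for phi in np.arange(.45,1.53,.15):
    manip.move_l(fp(phi,.18,.022,.112),max_speed=.08)
    print(round(phi,2),np.round(np.array(manip.current_force())-f0,1))
for phi in (1.5,): manip.move_l(fp(phi,.18,.05,.112),max_speed=.06)
manip.move_l(fp(1.5,.18,.05,.27),max_speed=.15)
manip.move_l(fp(1.5,.18,.15,.27),max_speed=.2)
for c in ["scene","top"]:
    p,d=manip.grab_frame(c); np.savez(f"pics/{c}3.npz",p=p,d=d,**manip.get_calibration(c)); cv2.imwrite(f"pics/{c}3.png",p[:,:,::-1])
    W,ok,p=cloud(f"pics/{c}3.npz")
    q=np.einsum('ij,...i->...j',R2,W[...,:2]-C)
    m=ok&(abs(W[...,2]-.15)<.004)&(q[...,0]<-.092)&(q[...,0]>-.4)&(abs(q[...,1])<.25)
    n,l,s,_=cv2.connectedComponentsWithStats(m.astype(np.uint8)); k=1+s[1:,4].argmax()
    a=(q[l==k]*1000).astype(np.float32); r=cv2.minAreaRect(a); print(c,len(a),r,np.round(cv2.boxPoints(r)).tolist())
print(manip.current_time(),manip.current_ee_pos())
E
```

```text
18.0833 [-0.45539569  1.11831178  0.73457064] [ 0.56992921 -0.28099246  0.11272496]
0.45 [-0.4  0.8  1.7]
0.6 [-0.3  0.9  1.7]
0.75 [-0.6  1.5  1.4]
0.9 [-0.4 -0.4  1.6]
1.05 [-0.3 -0.1  1.5]
1.2 [-0.1  1.3  1. ]
1.35 [-0.6  0.7  0.9]
1.5 [-0.6  0.7  0.7]
scene 1066 ((-202.00958251953125, 103.74710083007812), (220.26551818847656, 14.646563529968262), 2.000598192214966) [[-312.0, 107.0], [-312.0, 93.0], [-92.0, 100.0], [-92.0, 115.0]]
top 767 ((-202.9961700439453, 103.85596466064453), (221.1980438232422, 14.308459281921387), 1.9723063707351685) [[-314.0, 107.0], [-313.0, 93.0], [-92.0, 101.0], [-93.0, 115.0]]
24.6 [ 0.43065763 -0.28678738  0.26993955]
```

View pics/scene3.png

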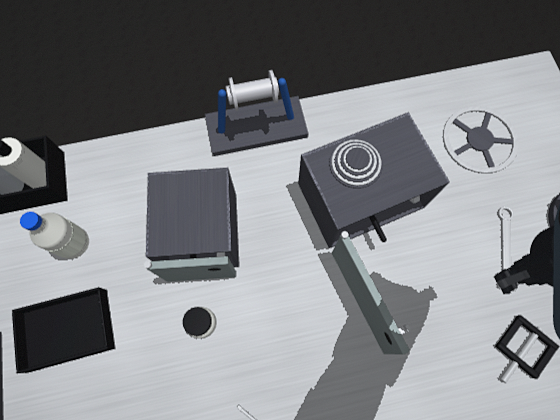

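View pics/top3.png

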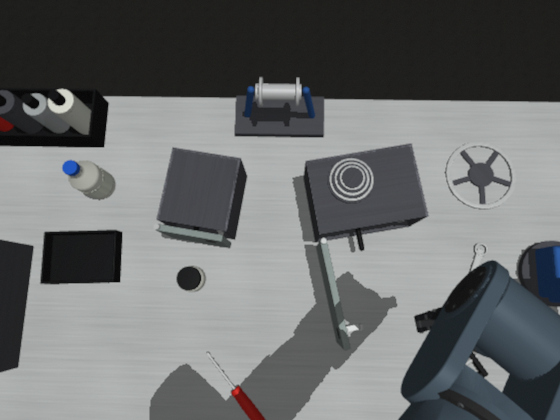

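The door now stands at 88° (1.54 rad) in both views: pin at (323,241), free end near (347,347) in the top view. The arm is clear and the narrow door is shut. Handing in.

```bash
python3 -c "
from bench import manip
manip.sign_off(); print(manip.current_time())"
```

```text
the job is handed in; nothing more can be done
the job is handed in; nothing more can be done
```

The wide cabinet's door is open to about 88° (1.54 rad) and left there, and the narrow cabinet is still shut. I handed the job in just after 24.6 s of the 48 s allowed.

- **Press:** I pushed near the free edge with the shut fingertips. The door yielded at about 4 N and met its stop after about 6 mm, with a peak of about 22 N. I did not locate the black mark in the pictures. I pressed about 14 mm in from the free edge instead.
- **Spring open:** After I drew back, the door sprang to 0.374 rad, measured in both camera views.
- **Swing:** I hooked the fingers behind the free edge from above and swept the door round. Forces stayed under 2 N.
- **Last checks:** The scene and top depth fits agree on about 88°. The narrow door looks flush and the loose things look undisturbed in both views, and the arm was well clear. No check failed.
- **Not measured:** I did not measure the narrow door's angle or the wide door's speed at rest. The box and door fits of the wide cabinet's position differed by about 3 mm, so I used their average.

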